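Load the setters for the glaze firing

ROBOT

A 6-joint arm with a two-finger parallel gripper is mounted at the origin on the work surface; the furniture and walls round the work are solid. World frame = base frame: x ahead of the robot, y to its left, z up, the work surface at z = 0. Lengths are in m, angles in rad, forces in N, time in s.
With the tool pointing down it reaches from about 0.225 to 0.875 m from the base axis. Payload 3.4 kg.
Tool frame: the origin (TCP) lies on the centre line of the jaws, within the pads' length; the fingertips stand 14 mm ahead of it and the grasp point (between the pads) lies 5 mm behind it; z points along the fingers, y is the line along which they close (so a half turn about z gives the same grasp; the last joint's range is limited). The gripper opens to 85 mm and grips with 20 to 120 N. Pads are 22 mm wide; open, the fingers measure 114 mm over their backs; the gripper's body (76 mm by 85 mm) begins 54 mm behind the grasp point. The pads swing forward as they close: fully open they stand 13 mm farther back than shut.
Start: joints at [-1.341, 0.276, 1.505, -0, 1.361, -0.121], TCP at [0.198, -0.54, 0.245] pointing down, gripper open.
Joint ranges: [-2.89, 2.89], [-0.75, 2.08], [0.22, 2.7], [-1.18, 4.32], [0.11, 2.71], [-2.7, 2.7]. Speed limits (rad/s): [2.57, 2.57, 3.14, 3.14, 3.14, 3.14].

INTERFACE

Orientations are given as a unit quaternion [w, x, y, z].
In Python, from rig import manip, eyes gives the robot as it stands.
- The arm moves only by the shell command python3 -m creep 'ROWS' [FORCE]. ROWS is JSON, a list of rows, each a list of 5 numbers: the opening, from 0 (shut) to 1 (fully open), then the shift along the tool's x, y, z normalised to -1 to 1, where 1 is 0.5 m, then the turn about the tool's z normalised to -1 to 1, where 1 is 360 degrees. In form: [[fingers, dx, dy, dz, spin], ...]. A call has 1 to 10 rows; each row is the pose to reach, as a shift and turn from the pose commanded when the call began, along the tool's axes at that moment, turning the shorter way round; what a row does not reach only later rows make up. A row lasts 1/10 s, in which the tool goes at most 50 mm and 8.59 degrees, less where a joint would pass 70% of its speed; a pose out of reach is approached as far as the arm can. A call with a number of a shift or a turn outside -1 to 1 is refused whole. A call with a gripper value outside its range is refused whole. The fingers move at their own pace and stop on an object; FORCE is the grip in N (left out, the last holds). Time passes only in rows, so rows that repeat a pose let the fingers close. It gives the time, the measured TCP pose, the force, the opening and the grip force at its end, in the units of the state.
- manip.get_state(): the state, without advancing time (a new reading comes with each control period).
- eyes.get_image(name): name is "scene" or "top"; returns a dict with "frame" (400x640x3 uint8, red, green, blue), "fx", "fy", "cx", "cy" (pixels), "R" (3x3) and "t" (3): a world point X has camera coordinates R X + t. Camera axes: x right, y down, z forward; pixel columns grow to the right and rows downward; lengths in m; the calibration is good to about 2 mm. A picture is of the moment at which its call begins. There is no depth.
- manip.sign_off(): hands the job in; it is judged then, once.
Trained networks look in the newest picture that a camera, given by its name, has taken for a name from the list of things; names that differ only in an ending like _2 or _b are one class to them, and where a whole thing is asked for, a point or a joint stands for the part that bears it (a point fixed in the world has none). Each returns a list of dicts, best first, with "confidence" (0 to 1); they miss things now and then, are a little off and sometimes report something else, mostly with a low value. They report only what shows in the picture. A call takes as long as a camera call.
- eyes.regions_of(camera, label): "mask" (400x640 bool, what is visible of it) and "bbox" ([left, top, right, bottom] in pixels, round what is visible of it).
- eyes.place_of(camera, label): "centre" ([column, row] in pixels: a listed point, or the origin of a listed thing).
The state is a dict: "clock": time; "qpos": joint angles; "qd": joint speeds; "effort": joint torques, N m; "position": TCP position; "ee_rot": TCP orientation; "contact_force": force on the tool from outside, world axes, zero at the start; "moment": the same for the moment, N m; "width": finger opening in m; "gripper_force": force on a finger pad.
Only numpy, scipy, OpenCV 4.12 (cv2) and the standard library are available. Lean on these libraries where they do the work, as an engineer would, in place of code of your own. Each camera call takes 0.05 s, during which the arm holds its last target. There are 200 camera calls.

TASK

Load the tray for the kiln: from the loose clay pieces lying beside it on the clear end of the bench (not the heaps) gather the four that have a setter there, and lay each in the setter whose recess has its outline - the large oval, the fish, the large half-round and the oblong tile - so that it sits flat on the recess floor. Set them down gently, without dropping them, and leave the small oval and the small half-round, which have no setter, where they lie.

Things in the scene. Friction and masses are not known exactly. Their poses are not given: they have to be found in the camera images.
- oval: Large oval plaque of pressed grey clay with dark dots and spirals, 50 mm wide (x), 70 mm long (y), 9 mm thick. Origin: centre of its underside; z up, y along its length. About 42 g, loose, lying flat on the bench; grip it across its width (its x) at the middle, by the fingertips.
- fish: Fish plaque of pressed grey clay with scales, 40 mm wide (x), 75 mm long (y), 9 mm thick; nose to +y, tail (32 mm wide) to -y. Origin: centre of its underside; z up, y along its length. About 32 g, loose, lying flat on the bench; grip it across its width (its x) at the middle, by the fingertips.
- half_round: Large half-round shell plaque of pressed grey clay with curved ribs, 55 mm wide (x), 90 mm long (y), 8 mm thick; straight side to -x, round side to +x. Origin: centre of its underside; z up, y along its length. About 59 g, loose, lying flat on the bench; grip it across its width (its x) at the middle, by the fingertips.
- tile: Oblong orange tile, 60 mm wide (x), 86 mm long (y), 8 mm thick, square corners. Origin: centre of its underside; z up, y along its length. About 69 g, loose, lying flat on the bench; grip it across its width (its x) at the middle, by the fingertips.
- small_oval: Look-alike: small oval clay chip with dots, 35 x 50 x 8 mm. It has no setter and stays where it lies. Origin: centre of its underside.
- small_half_round: Look-alike: small half-round clay piece with curved ribs, 40 x 65 x 8 mm. It has no setter and stays where it lies. Origin: centre of its underside.
- setter_oval: Fixed fireclay setter 98 x 116 x 14 mm (x, y, z), one of four 2 by 2 in a low tray (rim 11 mm). Recess 6 mm deep shaped like the large oval, 4.5 mm wider all round, top flared 3 mm more. A 36 mm finger channel as deep as the recess crosses it along x at y = 0. Origin: mid underside, 5 mm above the table; recess floor at z = 8 mm. Seated: centres match, oval's y along this y, either way.
- setter_fish: Fixed fireclay setter 98 x 116 x 14 mm (x, y, z), one of four 2 by 2 in a low tray (rim 11 mm). Recess 6 mm deep shaped like the fish, 4.5 mm wider all round, top flared 3 mm more. A 36 mm finger channel as deep as the recess crosses it along x at y = 0. Origin: mid underside, 5 mm above the table; recess floor at z = 8 mm. Seated: origins and axes match, nose to +y.
- setter_half_round: Fixed fireclay setter 98 x 116 x 14 mm (x, y, z), one of four 2 by 2 in a low tray (rim 11 mm). Recess 6 mm deep shaped like the large half-round, 4.5 mm wider all round, top flared 3 mm more. A 36 mm finger channel as deep as the recess crosses it along x at y = 0. Origin: mid underside, 5 mm above the table; recess floor at z = 8 mm. Seated: origins and axes match, straight side to -x.
- setter_tile: Fixed fireclay setter 98 x 116 x 14 mm (x, y, z), one of four 2 by 2 in a low tray (rim 11 mm). Recess 6 mm deep shaped like the oblong tile, 4.5 mm wider all round, top flared 3 mm more. A 36 mm finger channel as deep as the recess crosses it along x at y = 0. Origin: mid underside, 5 mm above the table; recess floor at z = 8 mm. Seated: centres match, tile's y along this y, either way.

How it is judged:
By the outcome, as a careful person would: the job done as asked, in the order asked, and still so for the second after the job is handed in, with the robot touching nothing.
It also fails if it takes over 83 s, if anything falls off the work surface, if the arm or the gripper's body presses on something with over 40 N, if the wrist force passes 120 N, or if a joint passes its speed limit or range.

## Working session

There is one attempt and no reset: what is moved stays moved. The work goes in short steps, Python scripts to look and compute and a shell command to move; the robot and the scene stay as the last step left them, time stands still between calls to the robot, and variables do not carry over. Pictures are saved under pics/ and viewed, at most 14 in all, crops included, and the job is handed in when it is done.

```bash
ls; mkdir -p pics
python3 - <<'E'
from rig import manip, eyes
import cv2
s=manip.get_state(); print({k:s[k] for k in('clock','position','ee_rot','width')})
for n in('scene','top'):
    d=eyes.get_image(n); cv2.imwrite(f'pics/{n}0.png',d['frame'][:,:,::-1]); print(n,d['fx'],d['cx'],d['cy'],d['R'],d['t'])
E
```

```text
pics
{'clock': 0.0, 'position': array([ 0.19746672, -0.53948075,  0.24441833]), 'ee_rot': array([-9.44058065e-04,  9.84653761e-01,  1.74516689e-01, -6.67798130e-05]), 'width': 0.0853407728103746}
scene 519.3789714606265 315.4253975377167 200.04410250446685 [[-0.69768834 -0.7162991   0.01210705]
 [-0.37307724  0.34885286 -0.85971801]
 [ 0.61159165 -0.6043321  -0.51062546]] [0.44204969 0.2606259  0.86108815]
top 421.6134708982276 320.21473855485056 197.36989904653802 [[ 0.01720247 -0.99979479 -0.01069802]
 [-0.98034818 -0.0147629  -0.19672188]
 [ 0.19652358  0.01387188 -0.98040097]] [0.00541812 0.58231208 0.85705065]
```

View pics/scene0.png

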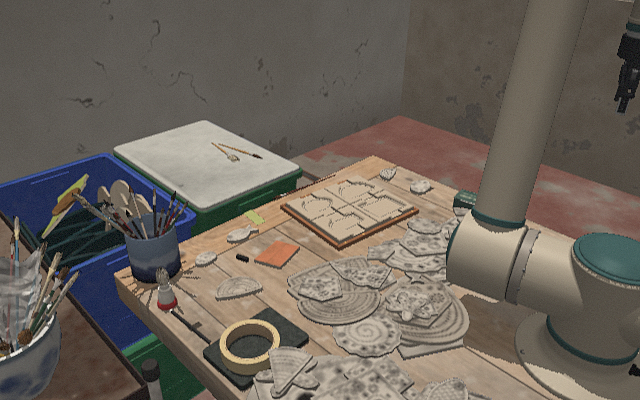

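View pics/top0.png

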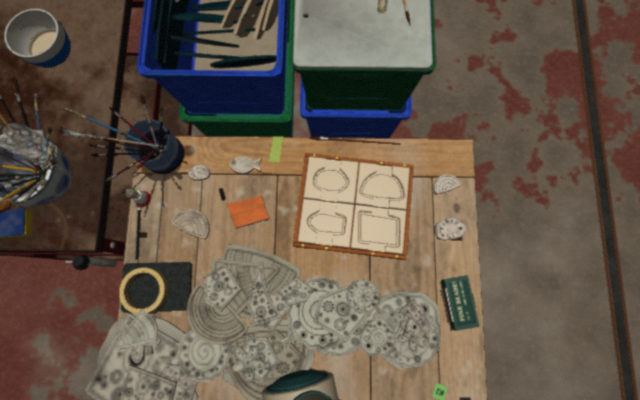

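The top view shows the tray centred at about (353,205). Its setters are oval (330,180), half-round (381,185), fish (327,220) and tile (380,228). The loose pieces are fish (245,163), small oval (199,172), tile (248,210), half-round (191,223), small half-round (446,183) and large oval (450,229). The scene view shows the same layout from the far left.

```bash
cat > h.py <<'E'
import numpy as np, cv2, pickle
from rig import manip, eyes
NAMES=['oval','fish','half_round','tile']
def cam(n):
    d=eyes.get_image(n); K=np.array([[d['fx'],0,d['cx']],[0,d['fy'],d['cy']],[0,0,1]])
    return d['frame'],(K,np.array(d['R']),np.array(d['t']))
def toz(c,uv,z):
    K,R,t=c; C=-R.T@t; d=(R.T@np.linalg.inv(K)@np.c_[np.atleast_2d(uv),np.ones(len(np.atleast_2d(uv)))].T).T
    return C+d*((z-C[2])/d[:,2])[:,None]
def proj(c,X):
    K,R,t=c; p=(K@(R@np.atleast_2d(X).T+t[:,None])).T; return p[:,:2]/p[:,2:]
def tri(c1,u1,c2,u2):
    P=[K@np.c_[R,t] for K,R,t in(c1,c2)]
    X=cv2.triangulatePoints(P[0],P[1],np.float64(u1).reshape(2,1),np.float64(u2).reshape(2,1)).ravel(); return X[:3]/X[3]
E
python3 - <<'E'
from h import *
np.set_printoptions(precision=4,suppress=True)
out={};C={}
for n in('top','scene'):
    f,C[n]=cam(n); out[n]=(f,C[n])
    for l in NAMES+['small_oval','small_half_round']+['setter_'+k for k in NAMES]:
        r=eyes.regions_of(n,l); p=eyes.place_of(n,l); out[n,l]=(r,p)
        print(n,l,[(round(q['confidence'],2),np.round(q['centre'],1).tolist()) for q in p[:3]],[(round(q['confidence'],2),np.round(q['bbox']).tolist(),int(q['mask'].sum())) for q in r[:3]])
pickle.dump(out,open('o.pkl','wb'))
for l in NAMES+['setter_'+k for k in NAMES]:
    a,b=out['top',l][1],out['scene',l][1]
    for p in a[:2]:
        for q in b[:2]:
            X=tri(C['top'],p['centre'],C['scene'],q['centre']); e=np.linalg.norm(proj(C['top'],X)-p['centre'])
            print(l,X,'err px',round(e,2))
f=out['top'][0][135:265,110:480]; cv2.imwrite('pics/topcrop.png',cv2.resize(f,None,fx=2.16,fy=2.16,interpolation=cv2.INTER_CUBIC)[:,:,::-1])
f=out['scene'][0][150:310,190:450]; cv2.imwrite('pics/scenecrop.png',cv2.resize(f,None,fx=3,fy=3,interpolation=cv2.INTER_CUBIC)[:,:,::-1])
E
```

```text
top oval [(0.9, [450.8, 225.9]), (0.67, [193.1, 226.0])] [(0.77, [435.0, 219.0, 465.0, 240.0], 515)]
top fish [(0.69, [246.7, 164.9])] [(0.68, [227.0, 155.0, 258.0, 175.0], 376)]
top half_round [(0.68, [187.7, 222.8])] [(0.56, [169.0, 211.0, 210.0, 239.0], 765)]
top tile [(0.92, [247.5, 211.5])] [(0.72, [228.0, 197.0, 270.0, 228.0], 904)]
top small_oval [(0.63, [199.4, 174.9]), (0.2, [444.1, 183.5])] [(0.71, [187.0, 167.0, 207.0, 182.0], 266)]
top small_half_round [(0.55, [442.8, 181.3])] []
top setter_oval [(0.89, [330.9, 182.0])] [(0.75, [304.0, 158.0, 359.0, 204.0], 2169)]
top setter_fish [(0.91, [326.2, 226.0])] [(0.88, [299.0, 196.0, 352.0, 248.0], 2179), (0.59, [225.0, 198.0, 268.0, 229.0], 911)]
top setter_half_round [(0.61, [379.5, 184.5])] [(0.88, [354.0, 161.0, 412.0, 210.0], 2203), (0.73, [303.0, 157.0, 360.0, 206.0], 2117), (0.56, [441.0, 219.0, 463.0, 238.0], 502)]
top setter_tile [(0.95, [379.2, 229.8])] [(0.82, [352.0, 205.0, 405.0, 254.0], 2232)]
scene oval [(0.61, [420.7, 187.1])] [(0.76, [412.0, 180.0, 432.0, 195.0], 245)]
scene fish [(0.89, [237.4, 235.4])] [(0.69,
[... 699 characters left out ...]
], 1394)]
scene setter_half_round [(0.67, [353.7, 190.9])] [(0.67, [327.0, 175.0, 381.0, 202.0], 900)]
scene setter_tile [(0.69, [380.2, 209.7])] [(0.55, [352.0, 191.0, 412.0, 227.0], 1125), (0.22, [216.0, 277.0, 261.0, 302.0], 789)]
oval [ 0.5314 -0.2838 -0.0031] err px 0.62
oval [0.3605 0.1539 0.2822] err px 88.36
fish [ 0.6759  0.1955 -0.0043] err px 3.03
half_round [0.5258 0.3119 0.0126] err px 1.33
tile [ 0.562  0.186 -0.01 ] err px 1.23
setter_oval [ 0.6341 -0.006  -0.0003] err px 1.84
setter_fish [0.5302 0.0041 0.0114] err px 2.37
setter_fish [ 0.673   0.155  -0.0933] err px 79.25
setter_half_round [ 0.6219 -0.1212  0.0112] err px 0.92
setter_tile [ 0.5247 -0.1166  0.0006] err px 2.25
```

View pics/topcrop.png

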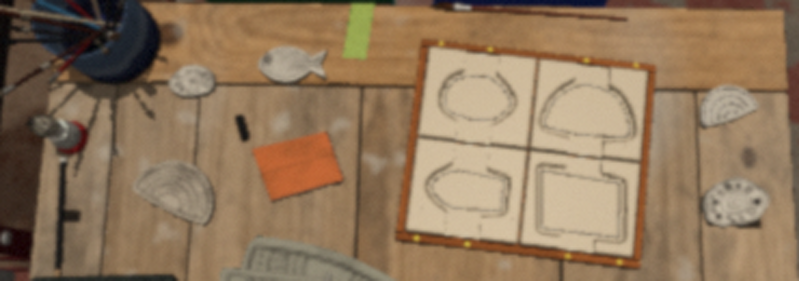

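View pics/scenecrop.png

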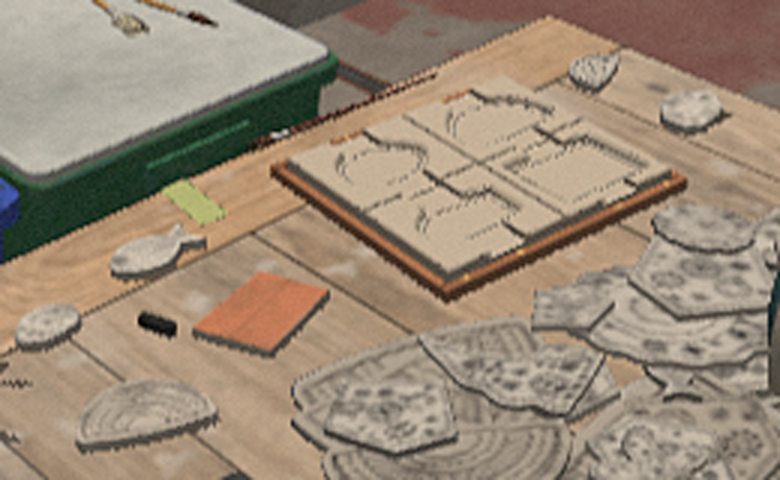

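The crops show four distinct recesses, with the nose of the fish recess to the left (+y) and the straight side of the half-round recess at the bottom (-x). The loose fish's nose also points left at crop (262,65), and the half-round's straight side faces lower-left. Next I rectify both views and fit the outlines.

```bash
cat >> h.py <<'E'
X0,X1,Y0,Y1=0.44,0.76,-0.36,0.40   # ortho window; row=(X1-x)*1000, col=(Y1-y)*1000
def ortho(f,c,z):
    q=np.array([[X1,Y1,z],[X1,Y0,z],[X0,Y0,z],[X0,Y1,z]]); w,h=int((Y1-Y0)*1000),int((X1-X0)*1000)
    H=cv2.getPerspectiveTransform(proj(c,q).astype(np.float32),np.float32([[0,0],[w,0],[w,h],[0,h]]))
    return cv2.warpPerspective(f,H,(w,h),flags=cv2.INTER_CUBIC)
px=lambda x,y:(int((Y1-y)*1000),int((X1-x)*1000))
def wl(p): p=np.atleast_2d(p); return np.c_[X1-p[:,1]/1000,Y1-p[:,0]/1000]
def outline(n):
    t=np.linspace(0,2*np.pi,80)
    if n=='oval': return np.c_[25*np.cos(t),35*np.sin(t)]
    if n=='tile': return np.array([[-30,-43],[30,-43],[30,43],[-30,43.]])
    if n=='half_round': t=np.linspace(-np.pi/2,np.pi/2,60); return np.c_[-27.5+55*np.cos(t),45*np.sin(t)]
    if n=='fish':
        y=np.linspace(37.5,-20,30); w=20*np.sqrt(np.clip(1-((y-8)/29.5)**2,0,1)); w[y<8]=20*np.clip(1-((8-y[y<8])/34)**2,0.25,1)
        r=np.c_[w,y]; r=np.r_[r,[[16,-37.5]]]; return np.r_[r,r[::-1]*[-1,1]]
def place(n,p):
    x,y,a=p; o=outline(n)/1000; c,s=np.cos(a),np.sin(a); return np.c_[x+c*o[:,0]-s*o[:,1],y+s*o[:,0]+c*o[:,1]]
E
cat > fit.py <<'E'
from h import *
from scipy.optimize import minimize
np.set_printoptions(precision=4,suppress=True)
o=pickle.load(open('o.pkl','rb'))
init={'oval':(.531,-.284,0),'fish':(.676,.196,0),'half_round':(.526,.312,-.45),'tile':(.562,.19,.3)}
vis=[];res={}
for n in('top','scene'):
    f,c=o[n]; img=ortho(f,c,0.008); vis.append(img)
    hsv=cv2.cvtColor(cv2.GaussianBlur(img,(3,3),0),cv2.COLOR_RGB2HSV)
    for k in NAMES:
        m=o[n,k][0][0]['mask'].astype(np.uint8)*255
        M=ortho(m,c,0.008)
        g=np.where(cv2.dilate(M,np.ones((13,13)))>0,np.uint8(3),np.uint8(0)); g[M<90]=np.where(g[M<90]==3,2,0)
        cv2.grabCut(img,g,None,np.zeros((1,65)),np.zeros((1,65)),4,cv2.GC_INIT_WITH_MASK)
        S=((g==1)|(g==3)).astype(np.uint8); S=cv2.morphologyEx(S,cv2.MORPH_OPEN,np.ones((5,5)))
        num,lab,st,_=cv2.connectedComponentsWithStats(S); S=(lab==1+np.argmax(st[1:,4])).astype(np.uint8)
        D=cv2.GaussianBlur(S.astype(np.float32),(0,0),2)
        def cost(p):
            A=np.zeros(S.shape,np.uint8); q=place(k,p); cv2.fillPoly(A,[np.int32(np.c_[(Y1-q[:,1])*16000,(X1-q[:,0])*16000])],1,shift=4)
            A=cv2.GaussianBlur(A.astype(np.float32),(0,0),2); return np.abs(A-D).sum()/D.sum()
        ys,xs=np.nonzero(S); cen=wl([[xs.mean(),ys.mean()]])[0]
        best=None
        for a in init[k][2]+np.arange(-.6,.61,.2):
            p0=np.array([*cen,a]); r=minimize(cost,p0,method='Nelder-Mead',options=dict(initial_simplex=p0+np.array([[0,0,0],[.006,0,0],[0,.006,0],[0,0,.15]]),maxiter=120))
            if best is None or r.fun<best.fun: best=r
        res[n,k]=best.x; print(n,k,best.x[:2],'yaw',round(np.degrees(best.x[2]),1),'cost',round(best.fun,3),'area',S.sum())
        cv2.polylines(vis[-1],[np.int32([px(*u) for u in place(k,best.x)])],True,(255,0,0))
    # tray: cream colour on z=.019
    T=ortho(f,c,0.019); h=cv2.cvtColor(T,cv2.COLOR_RGB2HSV); B=((h[...,2]>150)&(h[...,1]<95)).astype(np.uint8)
    B[:,:330]=0;B[:,590:]=0
    B=cv2.morphologyEx(cv2.morphologyEx(B,cv2.MORPH_OPEN,np.ones((5,5))),cv2.MORPH_CLOSE,np.ones((25,25)))
    cs=max(cv2.findContours(B,0,1)[0],key=cv2.contourArea); r=cv2.minAreaRect(cs); print(n,'tray',wl([r[0]])[0],r[1],r[2])
    cv2.polylines(T,[np.int32(cv2.boxPoints(r))],True,(255,0,0)); vis[-1][:,320:610]=T[:,320:610]
pickle.dump(res,open('r.pkl','wb'))
for k in NAMES: print(k,'scene-top mm',(res['scene',k][:2]-res['top',k][:2])*1000)
cv2.imwrite('pics/fit.png',np.vstack([vis[0][:290],vis[1][:290]])[:,:,::-1])
E
python3 fit.py
```

```text
top oval [ 0.5239 -0.2777] yaw 10.2 cost 0.182 area 2380
top fish [0.669  0.1915] yaw 1.7 cost 0.149 area 2020Traceback (most recent call last):
  File "fit.py", line 16, in <module>
    num,lab,st,_=cv2.connectedComponentsWithStats(S); S=(lab==1+np.argmax(st[1:,4])).astype(np.uint8)
                                                                ~~~~~~~~~^^^^^^^^^^
    return _wrapfunc(a, 'argmax', axis=axis, out=out, **kwds)
    return bound(*args, **kwds)
ValueError: attempt to get argmax of an empty sequence
```

```bash
python3 - <<'E'
s=open('fit.py').read()
a=s.index("        g=np.where"); b=s.index("        num,lab")
s=s[:a]+"""        Z=cv2.dilate(M,np.ones((17,17)))>0; ch=hsv[...,1]
        th,_=cv2.threshold(ch[Z].reshape(-1,1),0,255,cv2.THRESH_OTSU)
        S=(Z&((ch>th) if k=='tile' else (ch<=th))).astype(np.uint8)
        S=cv2.morphologyEx(cv2.morphologyEx(S,cv2.MORPH_CLOSE,np.ones((7,7))),cv2.MORPH_OPEN,np.ones((5,5)))
"""+s[b:]
s=s.replace("        D=cv2.Gau","        cn=cv2.findContours(S,0,1)[0]; cv2.drawContours(S,cn,-1,1,-1); cv2.drawContours(vis[-1],cn,-1,(0,255,255),1)\n        D=cv2.Gau")
open('fit.py','w').write(s)
E
python3 fit.py
```

```text
top oval [ 0.5252 -0.2778] yaw 12.9 cost 0.045 area 2809
top fish [0.6682 0.1917] yaw 1.1 cost 0.185 area 2355
top half_round [0.5331 0.3042] yaw -26.2 cost 0.088 area 4170
top tile [0.5575 0.1815] yaw 16.4 cost 0.126 area 4638
top tray [ 0.5565 -0.0677] (249.76669311523438, 236.83453369140625) 5.856013774871826
scene oval [ 0.5243 -0.2699] yaw 20.9 cost 0.144 area 3329
scene fish [0.6644 0.1991] yaw 3.5 cost 0.235 area 2882
scene half_round [0.5329 0.3101] yaw -22.1 cost 0.153 area 4742
scene tile [0.5579 0.185 ] yaw 15.5 cost 0.117 area 4641
scene tray [ 0.578  -0.0595] (274.0, 259.0) 90.0
oval scene-top mm [-0.9253  7.8386]
fish scene-top mm [-3.8877  7.4206]
half_round scene-top mm [-0.2019  5.8371]
tile scene-top mm [0.4263 3.5177]
```

View pics/fit.png

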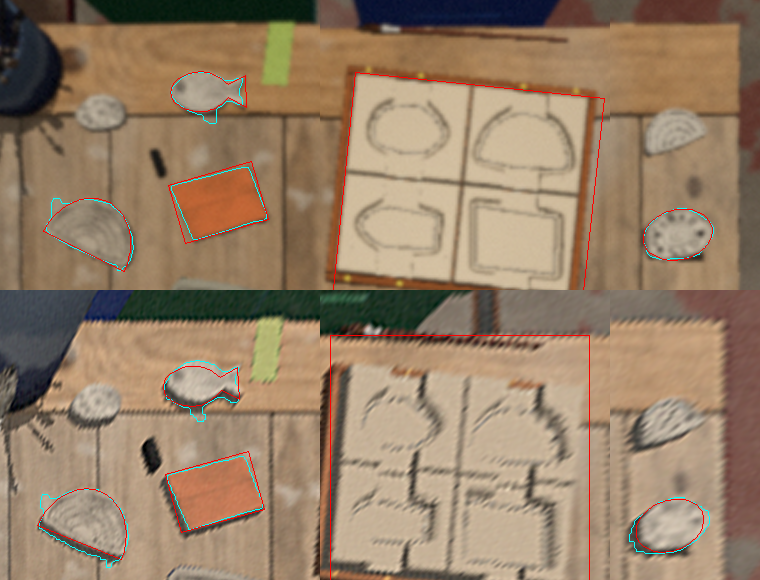

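The fits sit well on the oval, half-round and tile. The fish mask picked up a wood spot at fit (208,120), and the tray box leaked past its right rim at (600,100). I'll refit those two.

```bash
cat > tray.py <<'E'
from h import *
from scipy.optimize import minimize
np.set_printoptions(precision=4,suppress=True)
o=pickle.load(open('o.pkl','rb')); f,c=o['top']; print('cam C',-c[1].T@c[2])
T=ortho(f,c,0.019); h=cv2.cvtColor(T,cv2.COLOR_RGB2HSV)
for k in('oval','tile'):
  x,y=px(*toz(c,o['top','setter_'+k][1][0]['centre'],.019)[0][:2]); print(k,'cream',h[y,x])
print('wood',h[100,620],'rim',h[180,345])
cen={k:toz(c,o['top','setter_'+k][1][0]['centre'],.010)[0][:2] for k in NAMES}; print(cen)
# rectangle of cream pixels: soft fit of a 2x2 block
cr=((h[...,2]>130)&(h[...,1]<h[180,345][1]-50)).astype(np.float32); 
B=cv2.GaussianBlur(((h[...,1]<95)&(h[...,2]>140)).astype(np.float32),(0,0),1.5)
def box(p,w=198,l=234):
    q=np.array([[-w,-l],[w,-l],[w,l],[-w,l]])/2000; a=p[2]; R=np.array([[np.cos(a),-np.sin(a)],[np.sin(a),np.cos(a)]]); return q@R.T+p[:2]
def fill(P):
    A=np.zeros(B.shape,np.uint8); cv2.fillPoly(A,[np.int32(np.c_[(Y1-P[:,1])*16000,(X1-P[:,0])*16000])],1,shift=4); return cv2.GaussianBlur(A.astype(np.float32),(0,0),1.5)
def cost(p):   # cream inside, rim (non cream) in a 6 mm band outside
    i=fill(box(p,p[3]*1e3,p[4]*1e3)); q=fill(box(p,p[3]*1e3+12,p[4]*1e3+12)); return -(i*B).sum()+(i*(1-B)).sum()*1.0+3*((q-i)*B).sum()
p0=np.array([.577,-.060,-.1,.198,.234]); best=min((minimize(cost,p0+[0,0,d,0,0],method='Nelder-Mead',options=dict(initial_simplex=p0+[0,0,d,0,0]+np.vstack([np.zeros(5),np.diag([.006,.006,.04,.006,.006])]),maxiter=400)) for d in(-.03,0,.03)),key=lambda r:r.fun)
p=best.x; print('tray',p,np.degrees(p[2]),best.fun)
a=p[2]; R=np.array([[np.cos(a),-np.sin(a)],[np.sin(a),np.cos(a)]])
V=cv2.resize(T[:,310:620],None,fx=2.5,fy=2.5,interpolation=cv2.INTER_CUBIC); dr=lambda q,col:cv2.polylines(V,[np.int32([((Y1-y)*2500-775,(X1-x)*2500) for x,y in q])],True,col)
dr(box(p,p[3]*1e3,p[4]*1e3),(255,0,0)); S={}
for k,(i,j) in {'oval':(1,1),'half_round':(1,-1),'fish':(-1,1),'tile':(-1,-1)}.items():
    S[k]=np.r_[p[:2]+R@[i*p[3]/4,j*p[4]/4],a]; print(k,S[k],'net',cen[k]); dr(place(k,S[k]),(0,0,255))
pickle.dump(S,open('s.pkl','wb')); cv2.imwrite('pics/tray.png',V[:600,:,::-1])
E
python3 tray.py
python3 - <<'E'
from h import *
E
```

```text
cam C [0.4023 0.0021 0.9549]
oval cream [ 18  62 206]
tile cream [ 18  61 209]
wood [ 16 113 162] rim [ 16  86 151]
{'oval': array([ 0.6282, -0.0085]), 'fish': array([0.5261, 0.0009]), 'half_round': array([ 0.6239, -0.1201]), 'tile': array([ 0.5194, -0.1184])}
tray [ 0.5766 -0.0615 -0.0995  0.1995  0.2358] -5.698518058946381 -41095.5234375
oval [ 0.632  -0.0078 -0.0995] net [ 0.6282 -0.0085]
half_round [ 0.6203 -0.1251 -0.0995] net [ 0.6239 -0.1201]
fish [ 0.5328  0.0021 -0.0995] net [0.5261 0.0009]
tile [ 0.5211 -0.1152 -0.0995] net [ 0.5194 -0.1184]
```

View pics/tray.png

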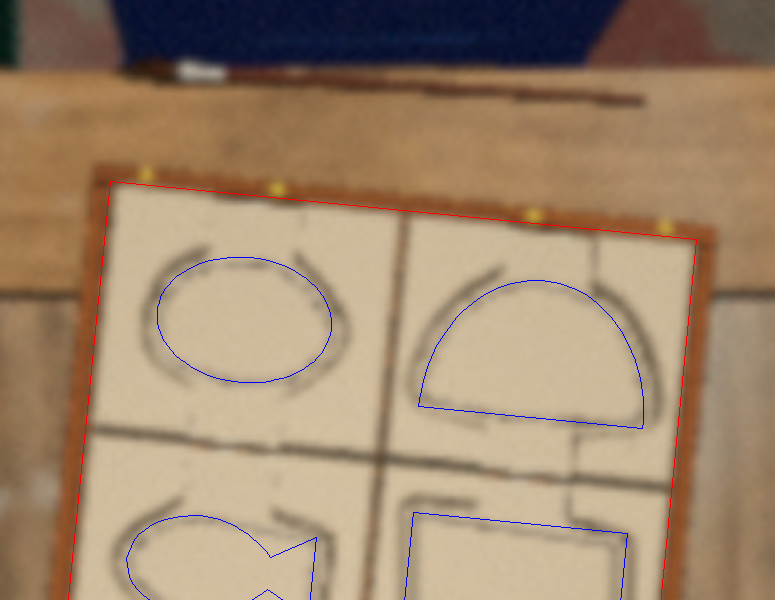

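The tray fit is good: 199.5 x 235.8 mm against 2x98 and 2x116 mm plus gaps, with the recess grooves concentric with the drawn outlines (oval at (245,320), half-round at (530,355)). I start with the oval.

```bash
cat > go.py <<'E'
import sys
from h import *
from scipy.spatial.transform import Rotation as Ro
# go.py x y z yaw_deg_of_closing_line : prints what a row needs
def go(x,y,z,yaw):
    s=manip.get_state(); w,a,b,c=s['ee_rot']; R=Ro.from_quat([a,b,c,w]).as_matrix()
    d=R.T@(np.array([x,y,z])-s['position']); psi=np.degrees(np.arctan2(R[1,1],R[0,1]))
    t=(-(yaw-psi)+90)%180-90
    print('row dx dy dz spin', np.round(d/0.5,4), [round((t+k)/360,4) for k in(0,180,-180)], 'j',np.round(s['qpos'],2),'psi',round(psi,1),'tilt',np.round(R[2],3))
if __name__=='__main__': go(*map(float,sys.argv[1:5]))
E
python3 -c "
import pickle
print(pickle.load(open('r.pkl','rb')))" ; python3 go.py .5252 -.2778 .10 12.9
```

```text
{('top', 'oval'): array([ 0.52523624, -0.2777848 ,  0.22524333]), ('top', 'fish'): array([0.66824408, 0.19169161, 0.0199952 ]), ('top', 'half_round'): array([ 0.53309505,  0.30421403, -0.45760043]), ('top', 'tile'): array([0.5574913 , 0.18145939, 0.28547025]), ('scene', 'oval'): array([ 0.52431093, -0.26994623,  0.36461542]), ('scene', 'fish'): array([0.66435633, 0.19911218, 0.06192119]), ('scene', 'half_round'): array([ 0.53289312,  0.31005113, -0.38627382]), ('scene', 'tile'): array([0.55791764, 0.1849771 , 0.27092695])}
row dx dy dz spin [ 0.7955 -0.2673  0.2906] [np.float64(-0.23), np.float64(0.27), np.float64(-0.73)] j [-1.34  0.28  1.5   0.    1.36 -0.12] psi -69.9 tilt [ 0.  0. -1.]
```

```bash
python3 -m creep '[[0.75,0.3,-0.1,0.1,-0.08],[0.75,0.5,-0.17,0.15,-0.15],[0.75,0.7955,-0.2673,0.29,-0.23],[0.75,0.7955,-0.2673,0.29,-0.23],[0.75,0.7955,-0.2673,0.29,-0.23],[0.75,0.7955,-0.2673,0.29,-0.23],[0.75,0.7955,-0.2673,0.29,-0.23],[0.75,0.7955,-0.2673,0.29,-0.23],[0.75,0.7955,-0.2673,0.29,-0.23],[0.75,0.7955,-0.2673,0.29,-0.23]]' 25; python3 go.py .5252 -.2778 .04 12.9
```

```text
clock: 3.2
position: [0.528, -0.2737, 0.0981]
ee_rot: [-0.001, 0.619, 0.785, 0.001]
contact_force: [-0.6, -0.5, 1.0]
width: 0.0641
gripper_force: 0.0
row dx dy dz spin [-0.0071 -0.0074  0.1161] [np.float64(0.0015), np.float64(0.5015), np.float64(-0.4985)] j [-0.6   0.42  1.67  0.    1.05 -0.83] psi 13.4 tilt [ 0.003 -0.    -1.   ]
```

```bash
python3 -m creep '[[0.75,-0.007,-0.0075,0.06,0],[0.75,-0.007,-0.0075,0.116,0],[0.75,-0.007,-0.0075,0.116,0],[0.75,-0.007,-0.0075,0.116,0]]'; python3 go.py .5252 -.2778 .018 12.9
python3 - <<'E'
from h import *
f,c=cam('top'); g,d=cam('scene')
a=cv2.resize(f[190:270,400:500],None,fx=4,fy=4,interpolation=2); b=cv2.resize(g[150:230,370:470],None,fx=4,fy=4,interpolation=2)
cv2.imwrite('pics/g1.png',np.hstack([a,b])[:,:,::-1])
E
```

```text
clock: 3.6
position: [0.5224, -0.2821, 0.0423]
ee_rot: [-0.0, 0.623, 0.782, -0.0]
contact_force: [0.2, -0.8, 0.5]
width: 0.0642
gripper_force: 0.0
row dx dy dz spin [0.0071 0.0075 0.0487] [np.float64(-0.0), np.float64(0.5), np.float64(-0.5)] j [-0.61  0.48  1.74 -0.    0.92 -0.84] psi 12.9 tilt [ 0. -0. -1.]
```

View pics/g1.png

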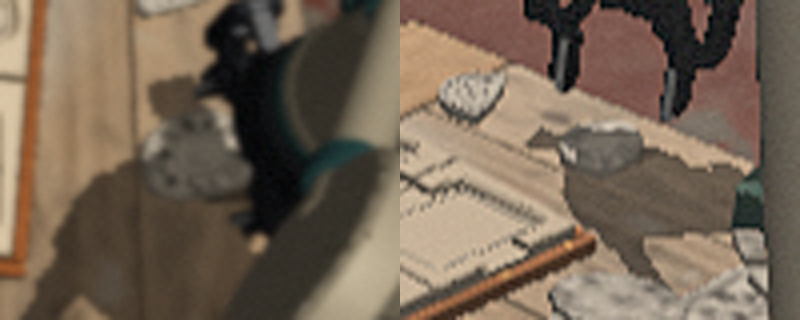

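The crop shows the jaws above the oval and straddling it: fingertips at roughly top (451,211) and (461,245), oval centre at about (448,229). I compare this with the TCP projection.

```bash
python3 - <<'E'
from h import *
f,c=cam('top'); s=manip.get_state(); R=np.array
p=s['position']; a=np.radians(12.9); y=np.array([np.cos(a),np.sin(a),0])
for w in(-.038,0,.038):print(proj(c,p+w*y-[0,0,.012]), proj(cam('scene')[1],p+w*y-[0,0,.012]))
E
python3 -m creep '[[0.75,0.007,0.0075,0.02,0],[0.75,0.007,0.0075,0.036,0],[0.75,0.007,0.0075,0.044,0],[0.75,0.007,0.0075,0.044,0]]'; python3 go.py .5252 -.2778 .014 12.9
```

```text
[[460.30883644 244.96819565]] [[438.29032756 180.36694813]]
[[455.61119556 227.97260345]] [[424.26771478 176.4028521 ]]
[[450.98811952 211.24677935]] [[410.60830876 172.54143213]]
clock: 4.3
position: [0.5245, -0.2773, 0.019]
ee_rot: [-0.001, 0.623, 0.782, -0.0]
contact_force: [0.3, -0.3, -1.1]
width: 0.0638
gripper_force: 0.0
row dx dy dz spin [-0.0014  0.0012  0.0101] [np.float64(0.0), np.float64(0.5), np.float64(-0.5)] j [-0.6   0.51  1.76 -0.    0.87 -0.83] psi 12.9 tilt [ 0.002 -0.002 -1.   ]
```

The fingertips match the projection within about 1 px, so the camera agrees with the arm. I feel for the bench with small steps.

```bash
python3 -m creep '[[0.75,0,0.001,0.006,0],[0.75,0,0.001,0.01,0],[0.75,0,0.001,0.01,0]]'; python3 -m creep '[[0.75,0,0,0.003,0],[0.75,0,0,0.006,0],[0.75,0,0,0.006,0]]'
```

```text
clock: 4.6
position: [0.5256, -0.2777, 0.0151]
ee_rot: [-0.0, 0.623, 0.782, -0.0]
contact_force: [0.7, 0.0, 0.9]
width: 0.0639
gripper_force: 0.0
clock: 4.9
position: [0.5256, -0.2777, 0.0122]
ee_rot: [-0.0, 0.623, 0.782, -0.0]
contact_force: [0.4, -0.2, 0.5]
width: 0.0638
gripper_force: 0.0
```

```bash
python3 -m creep '[[0.75,0,0,0.003,0],[0.6,0,0,0.003,0],[0.4,0,0,0.003,0],[0.3,0,0,0.003,0],[0.3,0,0,0.003,0],[0.3,0,0,0.003,0],[0.3,0,0,0.003,0],[0.3,0,0,0.003,0]]' 25
```

```text
clock: 5.7
position: [0.5262, -0.278, 0.0116]
ee_rot: [0.001, 0.623, 0.782, 0.0]
contact_force: [-0.8, 0.3, 5.4]
width: 0.0476
gripper_force: 28.9
```

```bash
python3 -m creep '[[0.3,0,0,-0.01,0],[0.3,0,0,-0.04,0],[0.3,0,0,-0.1,0],[0.3,0,0,-0.2,0],[0.3,0,0,-0.2,0],[0.3,0,0,-0.2,0]]'
python3 - <<'E'
from h import *
f,c=cam('top'); g,d=cam('scene')
a=cv2.resize(f[180:270,410:510],None,fx=4,fy=4,interpolation=2); b=cv2.resize(g[100:190,370:470],None,fx=4,fy=4,interpolation=2)
cv2.imwrite('pics/g2.png',np.hstack([a,b])[:,:,::-1])
E
python3 go.py .632 -.0078 .11 -5.7
```

```text
clock: 6.3
position: [0.5262, -0.278, 0.1121]
ee_rot: [0.001, 0.623, 0.782, 0.0]
contact_force: [-0.3, 0.4, -0.9]
width: 0.0477
gripper_force: 26.0
row dx dy dz spin [ 4.770e-01  3.294e-01 -4.000e-04] [np.float64(0.0517), np.float64(0.5517), np.float64(-0.4483)] j [-0.6   0.41  1.66 -0.    1.07 -0.83] psi 12.9 tilt [ 0.002 -0.002 -1.   ]
```

View pics/g2.png

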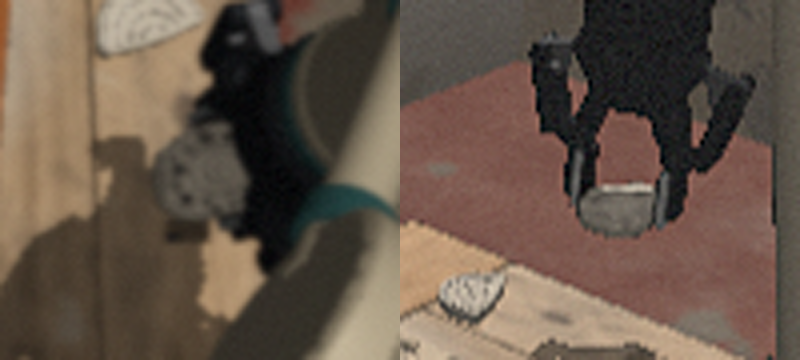

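The oval is held level between the fingertips, at (620,210) in the right crop and with its left rim at (152,175) in the left crop. I check where its free end lies along the pads.

```bash
cat > held.py <<'E'
import sys
from h import *
# held.py name yaw zpick : outline predicted for a piece centred at the TCP; left extents in the top picture
k,yaw,zp=sys.argv[1],float(sys.argv[2]),float(sys.argv[3])
f,c=cam('top'); s=manip.get_state(); p=s['position']; z=p[2]-zp+.008
q=place(k,(p[0],p[1],np.radians(yaw))); u=proj(c,np.c_[q,np.full(len(q),z)])
print('outline px',u.min(0),u.max(0),'px/mm',c[0][0,0]/(0.955-z)/1000)
E
python3 held.py oval 12.9 .0116
```

```text
outline px [446.61984555 210.34650053] [480.78520209 235.3767089 ] px/mm 0.4963799182997729
```

```bash
python3 -m creep '[[0.3,0.1,0.07,0,0.01],[0.3,0.25,0.17,0,0.03],[0.3,0.4,0.27,0,0.045],[0.3,0.477,0.3294,0,0.0517],[0.3,0.477,0.3294,0,0.0517],[0.3,0.477,0.3294,0,0.0517],[0.3,0.477,0.3294,0,0.0517],[0.3,0.477,0.3294,0,0.0517],[0.3,0.477,0.3294,0,0.0517],[0.3,0.477,0.3294,0,0.0517]]'; python3 go.py .632 -.0078 .04 -5.7
```

```text
clock: 7.45
position: [0.6322, -0.0098, 0.1102]
ee_rot: [-0.0, 0.742, 0.67, -0.001]
contact_force: [0.1, 0.1, 0.0]
width: 0.0475
gripper_force: 26.0
row dx dy dz spin [ 0.0041 -0.0007  0.1404] [np.float64(-0.0003), np.float64(0.4997), np.float64(-0.5003)] j [-0.13  0.46  1.57 -0.    1.11 -0.02] psi -5.8 tilt [-0.    -0.001 -1.   ]
```

```bash
python3 -m creep '[[0.3,0.002,0,0.05,0],[0.3,0.002,0,0.1,0],[0.3,0.002,0,0.13,0],[0.3,0.002,0,0.13,0],[0.3,0.002,0,0.13,0]]'; python3 go.py .632 -.0078 .0256 -5.7;python3 held.py oval -5.7 .0116
python3 - <<'E'
from h import *
f,c=cam('top'); g,d=cam('scene')
a=cv2.resize(f[145:235,280:380],None,fx=4,fy=4,interpolation=2); b=cv2.resize(g[145:235,270:370],None,fx=4,fy=4,interpolation=2)
cv2.imwrite('pics/g3.png',np.hstack([a,b])[:,:,::-1])
E
```

```text
clock: 7.95
position: [0.633, -0.0085, 0.046]
ee_rot: [0.0, 0.742, 0.67, -0.0]
contact_force: [0.7, -0.2, 0.2]
width: 0.0476
gripper_force: 26.0
row dx dy dz spin [ 0.0013 -0.0022  0.0408] [np.float64(-0.0003), np.float64(0.4997), np.float64(-0.5003)] j [-0.12  0.52  1.64 -0.    0.98 -0.02] psi -5.8 tilt [-0. -0. -1.]
outline px [315.43966542 165.25497275] [346.7699844  187.16515935] px/mm 0.4623251943239964
```

View pics/g3.png

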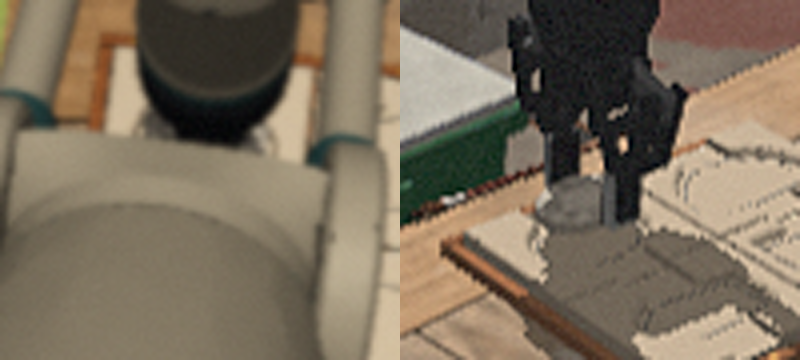

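The oval shows on both sides of the gripper, at top columns 314 to 348. The predicted range is 315 to 347, so it's centred on the TCP and I lower it gently.

```bash
python3 -m creep '[[0.3,0.0013,-0.002,0.015,0],[0.3,0.0013,-0.002,0.03,0],[0.3,0.0013,-0.002,0.036,0],[0.3,0.0013,-0.002,0.039,0],[0.3,0.0013,-0.002,0.041,0],[0.3,0.0013,-0.002,0.043,0],[0.3,0.0013,-0.002,0.043,0]]'
```

```text
clock: 8.8
position: [0.6323, -0.0067, 0.0246]
ee_rot: [0.0, 0.741, 0.671, 0.0]
contact_force: [-0.2, 0.2, 0.8]
width: 0.0476
gripper_force: 26.6
```

```bash
python3 -m creep '[[0.3,0,0,0.001,0],[0.3,0,0,0.002,0],[0.3,0,0,0.002,0]]'
```

```text
clock: 9.1
position: [0.6323, -0.0067, 0.0245]
ee_rot: [0.0, 0.741, 0.671, 0.0]
contact_force: [-1.4, -0.0, 6.7]
width: 0.0477
gripper_force: 29.7
```

Contact comes at the expected floor height. I release and lift.

```bash
python3 -m creep '[[0.62,0,0,-0.001,0],[0.68,0,0,-0.001,0],[0.7,0,0,-0.001,0],[0.7,0,0,-0.02,0],[0.7,0,0,-0.06,0],[0.7,0,0,-0.13,0],[0.7,0,0,-0.2,0],[0.7,0,0,-0.2,0],[0.7,0,0,-0.2,0]]'; python3 go.py .668 .1917 .10 1.1
```

```text
clock: 10.0
position: [0.6328, -0.0068, 0.1248]
ee_rot: [0.001, 0.741, 0.671, 0.001]
contact_force: [0.3, 0.8, 0.0]
width: 0.0602
gripper_force: 0.0
row dx dy dz spin [0.402  0.0305 0.0496] [np.float64(-0.0189), np.float64(0.4811), np.float64(-0.5189)] j [-0.12  0.44  1.56 -0.    1.14 -0.02] psi -5.7 tilt [-0.     0.003 -1.   ]
```

```bash
python3 -m creep '[[0.63,0.1,0.007,0,0],[0.63,0.2,0.015,0,-0.01],[0.63,0.402,0.0305,0.05,-0.0189],[0.63,0.402,0.0305,0.05,-0.0189],[0.63,0.402,0.0305,0.05,-0.0189],[0.63,0.402,0.0305,0.05,-0.0189],[0.63,0.402,0.0305,0.05,-0.0189],[0.63,0.402,0.0305,0.05,-0.0189]]'
python3 - <<'E'
from h import *
np.set_printoptions(precision=4,suppress=True)
f,c=cam('top'); g,d=cam('scene')
for l in('oval','setter_oval','fish'):
    for n,cc in(('top',c),('scene',d)): print(l,n,[(round(q['confidence'],2),toz(cc,q['centre'],.013 if 'oval' in l else 0)[0]) for q in eyes.place_of(n,l)[:2]])
a=cv2.resize(ortho(f,c,.019)[40:300,100:500],None,fx=1.5,fy=1.5,interpolation=2)
b=cv2.resize(g[185:255,220:350],None,fx=600/130,fy=600/130,interpolation=2)[:210]
cv2.imwrite('pics/g4.png',np.vstack([a,b])[:,:,::-1])
E
python3 go.py .668 .1917 .04 1.1
```

```text
clock: 10.8
position: [0.6672, 0.19, 0.0983]
ee_rot: [0.0, 0.701, 0.713, -0.0]
contact_force: [0.8, -0.0, 0.5]
width: 0.0538
gripper_force: 0.0
oval top [(0.58, array([ 0.6311, -0.0107,  0.013 ])), (0.58, array([ 0.6249, -0.0094,  0.013 ]))]
oval scene [(0.7, array([ 0.6353, -0.0138,  0.013 ]))]
setter_oval top [(0.91, array([ 0.6242, -0.0108,  0.013 ]))]
setter_oval scene [(0.66, array([0.6182, 0.01  , 0.013 ]))]
fish top [(0.62, array([0.6755, 0.1963, 0.    ])), (0.21, array([ 0.5222, -0.1199,  0.    ]))]
fish scene [(0.79, array([0.6832, 0.1993, 0.    ]))]
row dx dy dz spin [0.0007 0.0011 0.117 ] [np.float64(-0.0001), np.float64(0.4999), np.float64(-0.5001)] j [ 0.18  0.55  1.43 -0.    1.16  0.16] psi 1.1 tilt [-0.  0. -1.]
```

View pics/g4.png

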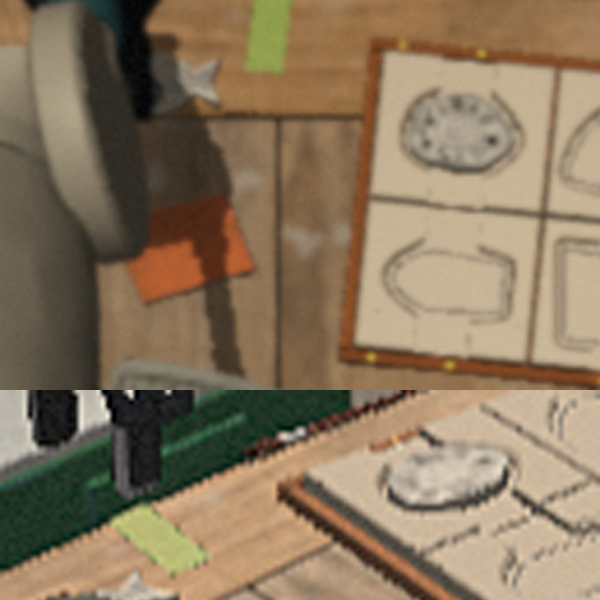

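The oval lies inside its recess, centred at (458,130) in the rectified view and level in the lower view. The fish is untouched, so I descend on it.

```bash
python3 -m creep '[[0.63,0.0007,0.001,0.08,0],[0.63,0.0007,0.001,0.14,0],[0.63,0.0007,0.001,0.16,0],[0.63,0.0007,0.001,0.169,0],[0.63,0.0007,0.001,0.169,0],[0.63,0.0007,0.001,0.169,0]]'; python3 go.py .668 .1917 .0135 1.1
```

```text
clock: 11.8
position: [0.6691, 0.1924, 0.0154]
ee_rot: [0.001, 0.7, 0.714, 0.001]
contact_force: [-0.1, 0.2, -0.7]
width: 0.0539
gripper_force: 0.0
row dx dy dz spin [-0.0013 -0.0022  0.0037] [np.float64(-0.0), np.float64(0.5), np.float64(-0.5)] j [ 0.18  0.63  1.52 -0.    0.99  0.16] psi 1.1 tilt [ 0.     0.003 -1.   ]
```

```bash
python3 -m creep '[[0.63,-0.001,-0.002,0.003,0],[0.6,-0.001,-0.002,0.003,0],[0.4,-0.001,-0.002,0.003,0],[0.2,-0.001,-0.002,0.003,0],[0.2,-0.001,-0.002,0.003,0],[0.2,-0.001,-0.002,0.003,0],[0.2,-0.001,-0.002,0.003,0]]' 25
```

```text
clock: 12.5
position: [0.6672, 0.1917, 0.0133]
ee_rot: [0.0, 0.7, 0.714, 0.0]
contact_force: [-1.5, -0.8, 6.3]
width: 0.0378
gripper_force: 25.1
```

```bash
python3 -m creep '[[0.2,0,0,-0.01,0],[0.2,0,0,-0.04,0],[0.2,0,0,-0.1,0],[0.2,0,0,-0.18,0],[0.2,0,0,-0.18,0],[0.2,0,0,-0.18,0]]'; python3 go.py .5328 .0021 .10 -5.7; python3 held.py fish 1.1 .0133
python3 - <<'E'
from h import *
f,c=cam('top'); g,d=cam('scene')
a=cv2.resize(f[125:215,200:300],None,fx=4,fy=4,interpolation=2); b=cv2.resize(g[165:255,190:290],None,fx=4,fy=4,interpolation=2)
cv2.imwrite('pics/g5.png',np.hstack([a,b])[:,:,::-1])
E
```

```text
clock: 13.1
position: [0.6677, 0.1918, 0.1044]
ee_rot: [0.001, 0.7, 0.714, 0.001]
contact_force: [0.3, 0.3, -0.2]
width: 0.0384
gripper_force: 25.2
row dx dy dz spin [-0.3741 -0.277   0.0076] [np.float64(0.0189), np.float64(0.5189), np.float64(-0.4811)] j [ 0.18  0.54  1.43 -0.    1.16  0.16] psi 1.1 tilt [ 0.     0.003 -1.   ]
outline px [219.88404026 144.54617098] [255.34471965 162.62764653] px/mm 0.4915750419952977
```

View pics/g5.png

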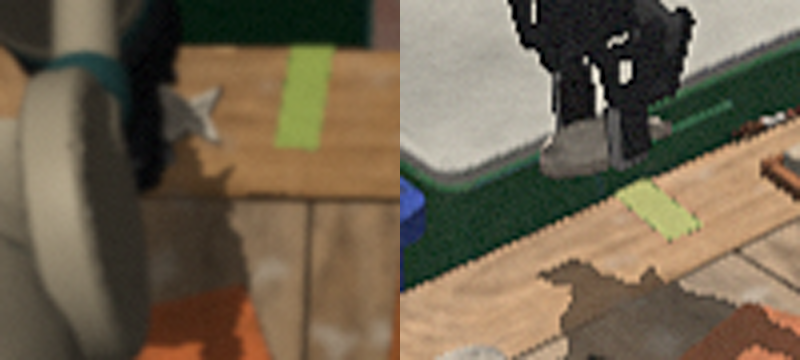

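The fish is held level with its tail tip at top (255,153), as predicted. I carry it to its setter.

```bash
python3 -m creep '[[0.2,-0.08,-0.06,0,0],[0.2,-0.16,-0.12,0,0.01],[0.2,-0.26,-0.19,0,0.0189],[0.2,-0.374,-0.277,0.01,0.0189],[0.2,-0.374,-0.277,0.01,0.0189],[0.2,-0.374,-0.277,0.01,0.0189],[0.2,-0.374,-0.277,0.02,0.0189],[0.2,-0.374,-0.277,0.08,0.0189],[0.2,-0.374,-0.277,0.1,0.0189],[0.2,-0.374,-0.277,0.1,0.0189]]';  python3 go.py .5328 .0021 .0263 -5.7; python3 held.py fish -5.7 .0133
```

```text
clock: 14.25
position: [0.5308, 0.003, 0.0502]
ee_rot: [-0.002, 0.741, 0.671, -0.002]
contact_force: [-0.2, -0.1, -0.2]
width: 0.0378
gripper_force: 25.3
row dx dy dz spin [-0.0015  0.0043  0.0477] [np.float64(0.0001), np.float64(0.5001), np.float64(-0.4999)] j [-0.13  0.4   1.87  0.    0.88 -0.03] psi -5.6 tilt [ 0.    -0.005 -1.   ]
outline px [308.282234   211.67694185] [343.34004837 230.50166396] px/mm 0.4638035516187021
```

```bash
python3 -m creep '[[0.2,0,0,0.02,0],[0.2,0,0,0.032,0],[0.2,0,0,0.032,0]]';  python3 go.py .5328 .0021 .0263 -5.7
```

```text
clock: 14.6
position: [0.5314, 0.0022, 0.0356]
ee_rot: [-0.0, 0.741, 0.671, -0.0]
contact_force: [0.2, 0.2, -0.5]
width: 0.0378
gripper_force: 25.3
row dx dy dz spin [0.0001 0.0027 0.0186] [np.float64(-0.0), np.float64(0.5), np.float64(-0.5)] j [-0.13  0.42  1.89 -0.    0.84 -0.03] psi -5.7 tilt [-0.    -0.001 -1.   ]
```

```bash
python3 -m creep '[[0.2,0,0.0027,0.007,0],[0.2,0,0.0027,0.013,0],[0.2,0,0.0027,0.016,0],[0.2,0,0.0027,0.018,0],[0.2,0,0.0027,0.019,0],[0.2,0,0.0027,0.02,0],[0.2,0,0.0027,0.021,0],[0.2,0,0.0027,0.021,0]]'
```

```text
clock: 15.4
position: [0.5333, 0.0018, 0.0261]
ee_rot: [0.0, 0.741, 0.671, 0.0]
contact_force: [-0.5, -0.1, 1.5]
width: 0.0383
gripper_force: 25.5
```

```bash
python3 -m creep '[[0.2,0,0,0.001,0],[0.2,0,0,0.0015,0],[0.2,0,0,0.0015,0]]'; python3 -m creep '[[0.5,0,0,-0.001,0],[0.56,0,0,-0.001,0],[0.6,0,0,-0.001,0],[0.6,0,0,-0.02,0],[0.6,0,0,-0.06,0],[0.6,0,0,-0.13,0],[0.6,0,0,-0.2,0],[0.6,0,0,-0.2,0],[0.6,0,0,-0.2,0]]'; python3 go.py .5331 .3042 .11 -26.2
```

```text
clock: 15.7
position: [0.5334, 0.0018, 0.026]
ee_rot: [0.0, 0.741, 0.671, 0.0]
contact_force: [-1.1, -0.3, 8.2]
width: 0.0381
gripper_force: 25.9
clock: 16.6
position: [0.5337, 0.0018, 0.1262]
ee_rot: [0.001, 0.741, 0.671, 0.001]
contact_force: [-0.4, -0.4, -0.4]
width: 0.0511
gripper_force: 0.0
row dx dy dz spin [ 0.6016 -0.0615  0.0322] [np.float64(0.0569), np.float64(0.5569), np.float64(-0.4431)] j [-0.13  0.31  1.78 -0.    1.05 -0.03] psi -5.7 tilt [-0.     0.002 -1.   ]
```

```bash
python3 -m creep '[[0.82,0.1,-0.01,0,0.01],[0.82,0.25,-0.025,0,0.03],[0.82,0.6,-0.0615,0.032,0.0569],[0.82,0.6,-0.0615,0.032,0.0569],[0.82,0.6,-0.0615,0.032,0.0569],[0.82,0.6,-0.0615,0.032,0.0569],[0.82,0.6,-0.0615,0.032,0.0569],[0.82,0.6,-0.0615,0.032,0.0569],[0.82,0.6,-0.0615,0.032,0.0569],[0.82,0.6,-0.0615,0.032,0.0569]]'
python3 - <<'E'
from h import *
f,c=cam('top'); g,d=cam('scene')
a=cv2.resize(ortho(f,c,.019)[70:310,0:480],None,fx=1.6,fy=1.6,interpolation=2)
b=cv2.resize(g[195:245,290:490-10],(768,200),interpolation=2)
cv2.imwrite('pics/g6.png',np.vstack([a,b])[:,:,::-1])
E
python3 go.py .5331 .3042 .0107 -26.2
```

```text
clock: 17.6
position: [0.5323, 0.3016, 0.1086]
ee_rot: [0.0, 0.849, 0.528, -0.001]
contact_force: [-0.2, 0.7, -0.2]
width: 0.0698
gripper_force: 0.0
row dx dy dz spin [ 0.0047 -0.0014  0.1968] [np.float64(-0.0003), np.float64(0.4997), np.float64(-0.5003)] j [ 0.4   0.43  1.62 -0.    1.09  0.86] psi -26.3 tilt [-0.001  0.    -1.   ]
```

View pics/g6.png

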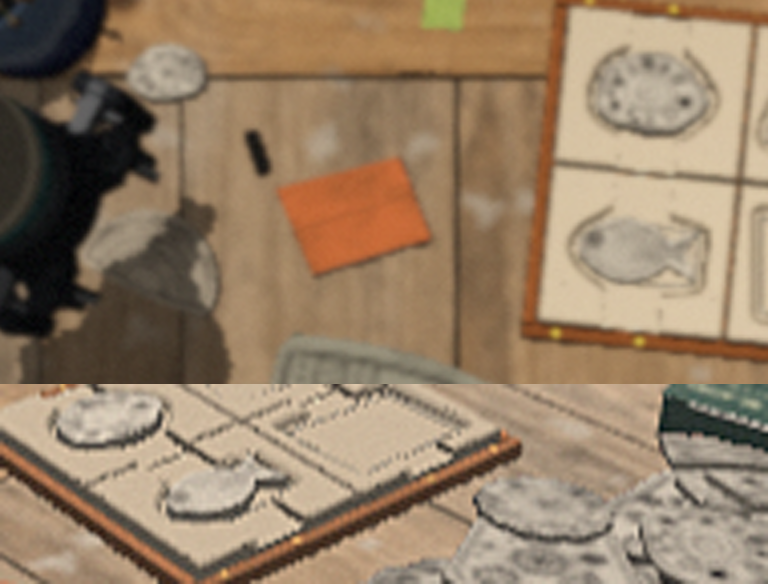

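The fish is seated, nose left, at crop (635,250), and the oval still lies in its recess. The jaws straddle the half-round, so I descend.

```bash
python3 -m creep '[[0.82,0.003,-0.001,0.08,0],[0.82,0.003,-0.001,0.15,0],[0.82,0.003,-0.001,0.18,0],[0.82,0.003,-0.001,0.188,0],[0.82,0.003,-0.001,0.188,0],[0.82,0.003,-0.001,0.188,0]]'; python3 go.py .5331 .3042 .0107 -26.2
```

```text
clock: 18.3
position: [0.5339, 0.305, 0.0163]
ee_rot: [0.0, 0.849, 0.528, 0.001]
contact_force: [0.8, -0.0, 0.4]
width: 0.0699
gripper_force: 0.0
row dx dy dz spin [-0.0021 -0.0007  0.0111] [np.float64(-0.0001), np.float64(0.4999), np.float64(-0.5001)] j [ 0.41  0.53  1.72 -0.    0.89  0.86] psi -26.2 tilt [ 0.002  0.002 -1.   ]
```

```bash
python3 -m creep '[[0.82,-0.002,-0.0007,0.006,0],[0.75,-0.002,-0.0007,0.01,0],[0.6,-0.002,-0.0007,0.01,0],[0.4,-0.002,-0.0007,0.01,0],[0.4,-0.002,-0.0007,0.01,0],[0.4,-0.002,-0.0007,0.01,0],[0.4,-0.002,-0.0007,0.01,0]]' 25
```

```text
clock: 19.0
position: [0.532, 0.3043, 0.0107]
ee_rot: [0.0, 0.849, 0.529, 0.0]
contact_force: [-1.0, -0.6, 5.8]
width: 0.0528
gripper_force: 26.1
```

```bash
python3 -m creep '[[0.4,0,0,-0.01,0],[0.4,0,0,-0.04,0],[0.4,0,0,-0.1,0],[0.4,0,0,-0.18,0],[0.4,0,0,-0.18,0],[0.4,0,0,-0.18,0]]'; python3 go.py .6203 -.1251 .10 -5.7; python3 held.py half_round -26.2 .0107
python3 - <<'E'
from h import *
f,c=cam('top'); g,d=cam('scene')
a=cv2.resize(f[180:270,140:240],None,fx=4,fy=4,interpolation=2); b=cv2.resize(g[205:295,180:280],None,fx=4,fy=4,interpolation=2)
s=manip.get_state(); p=s['position']
q=place('half_round',(p[0],p[1],np.radians(-26.2))); 
for im,cc,o in((a,c,(140,180)),(b,d,(180,205))): cv2.polylines(im,[np.int32((proj(cc,np.c_[q,np.full(len(q),p[2]-.0027)])-o)*4)],True,(255,0,0))
cv2.imwrite('pics/g7.png',np.hstack([a,b])[:,:,::-1])
E
```

```text
clock: 19.6
position: [0.5326, 0.3046, 0.101]
ee_rot: [0.0, 0.849, 0.528, 0.001]
contact_force: [-0.3, -1.1, -0.8]
width: 0.0526
gripper_force: 26.5
row dx dy dz spin [-0.6936  0.5367  0.0016] [np.float64(-0.0569), np.float64(0.4431), np.float64(-0.5569)] j [ 0.41  0.44  1.63 -0.    1.07  0.86] psi -26.2 tilt [ 0.002  0.002 -1.   ]
outline px [154.02077099 201.97379289] [195.8769851  237.34804684] px/mm 0.49138110378731237
```

View pics/g7.png

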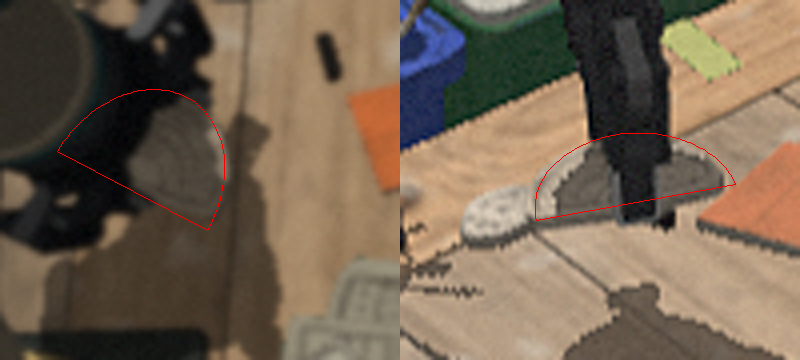

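The held half-round matches the prediction: in the left crop its free corner is at (207,230) and the round edge at (225,175), and it is level in the right crop. On to its setter.

```bash
python3 -m creep '[[0.4,-0.06,0.046,0,0],[0.4,-0.14,0.108,0,-0.01],[0.4,-0.23,0.178,0,-0.02],[0.4,-0.32,0.247,0,-0.03],[0.4,-0.41,0.317,0,-0.04],[0.4,-0.5,0.387,0,-0.05],[0.4,-0.59,0.456,0,-0.0569],[0.4,-0.66,0.51,0,-0.0569],[0.4,-0.6936,0.5367,0,-0.0569],[0.4,-0.6936,0.5367,0,-0.0569]]';python3 -m creep '[[0.4,0,0,0.02,0],[0.4,0,0,0.06,0],[0.4,0,0,0.1,0],[0.4,0,0,0.1,0]]';  python3 go.py .6203 -.1251 .0237 -5.7
```

```text
clock: 20.75
position: [0.6208, -0.1321, 0.0984]
ee_rot: [0.001, 0.743, 0.669, -0.001]
contact_force: [-0.8, -0.0, -1.2]
width: 0.0529
gripper_force: 26.5
clock: 21.15
position: [0.616, -0.1225, 0.0458]
ee_rot: [-0.004, 0.741, 0.672, -0.002]
contact_force: [-1.2, 1.3, 0.4]
width: 0.0525
gripper_force: 26.6
row dx dy dz spin [-0.0045  0.0094  0.0441] [np.float64(0.0002), np.float64(0.5002), np.float64(-0.4998)] j [-0.31  0.52  1.65  0.    0.98 -0.21] psi -5.6 tilt [ 0.002 -0.009 -1.   ]
```

```bash
python3 -m creep '[[0.4,0,0,0,0],[0.4,0,0,0,0],[0.4,0,0,0,0]]'; python3 go.py .6203 -.1251 .0237 -5.7
python3 - <<'E'
from h import *
f,c=cam('top'); g,d=cam('scene')
a=cv2.resize(f[140:230,330:430],None,fx=4,fy=4,interpolation=2); b=cv2.resize(g[135:225,300:400],None,fx=4,fy=4,interpolation=2)
s=manip.get_state(); p=s['position']
q=place('half_round',(p[0],p[1],np.radians(-5.7))); 
for im,cc,o in((a,c,(330,140)),(b,d,(300,135))): cv2.polylines(im,[np.int32((proj(cc,np.c_[q,np.full(len(q),p[2]-.0027)])-o)*4)],True,(255,0,0))
cv2.imwrite('pics/g8.png',np.hstack([a,b])[:,:,::-1])
E
```

```text
clock: 21.45
position: [0.6204, -0.1251, 0.051]
ee_rot: [0.001, 0.741, 0.671, 0.0]
contact_force: [-0.1, -0.1, 0.6]
width: 0.0529
gripper_force: 26.6
row dx dy dz spin [-0.     -0.0002  0.0547] [np.float64(0.0001), np.float64(0.5001), np.float64(-0.4999)] j [-0.31  0.52  1.64 -0.    0.98 -0.21] psi -5.7 tilt [-0.     0.002 -1.   ]
```

View pics/g8.png

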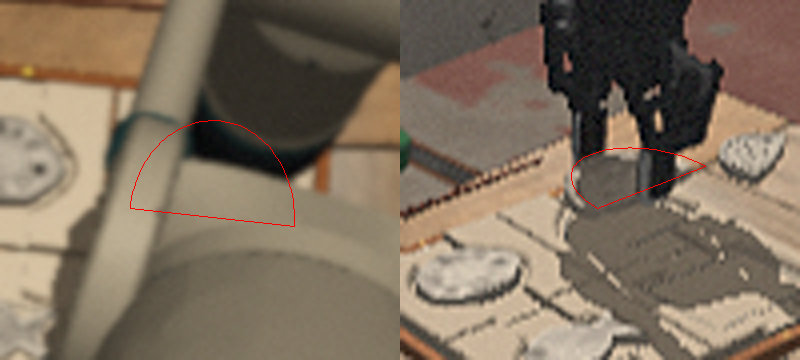

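The held half-round matches its predicted outline above the setter, with its near corner at (590,205) in the right crop. I lower it.

```bash
python3 -m creep '[[0.4,0,0,0.02,0],[0.4,0,0,0.036,0],[0.4,0,0,0.046,0],[0.4,0,0,0.05,0],[0.4,0,0,0.053,0],[0.4,0,0,0.055,0],[0.4,0,0,0.057,0],[0.4,0,0,0.057,0]]'; python3 -m creep '[[0.4,0,0,0.001,0],[0.4,0,0,0.0015,0],[0.4,0,0,0.0015,0]]'
```

```text
clock: 22.35
position: [0.6189, -0.1252, 0.0237]
ee_rot: [-0.0, 0.741, 0.671, -0.0]
contact_force: [-5.0, 1.3, 13.6]
width: 0.0529
gripper_force: 27.8
clock: 22.65
position: [0.6189, -0.1252, 0.0237]
ee_rot: [-0.0, 0.741, 0.671, -0.0]
contact_force: [-7.0, 2.1, 17.3]
width: 0.0527
gripper_force: 28.0
```

```bash
python3 -m creep '[[0.62,0,0,-0.002,0],[0.7,0,0,-0.002,0],[0.76,0,0,-0.002,0],[0.76,0,0,-0.02,0],[0.76,0,0,-0.06,0],[0.76,0,0,-0.13,0],[0.76,0,0,-0.2,0],[0.76,0,0,-0.2,0],[0.76,0,0,-0.2,0]]'; python3 go.py .5575 .1815 .11 16.4
```

```text
clock: 23.55
position: [0.6203, -0.1256, 0.122]
ee_rot: [0.001, 0.741, 0.671, 0.001]
contact_force: [-1.0, -0.6, -0.6]
width: 0.0648
gripper_force: 0.0
row dx dy dz spin [ 0.5986 -0.1862  0.0232] [np.float64(-0.0614), np.float64(0.4386), np.float64(-0.5614)] j [-0.31  0.45  1.56 -0.    1.13 -0.21] psi -5.7 tilt [-0.001  0.002 -1.   ]
```

```bash
python3 -m creep '[[0.9,0.1,-0.03,0,-0.01],[0.9,0.2,-0.062,0,-0.03],[0.9,0.3,-0.093,0,-0.05],[0.9,0.4,-0.124,0.01,-0.0614],[0.9,0.5,-0.155,0.02,-0.0614],[0.9,0.57,-0.177,0.023,-0.0614],[0.9,0.5986,-0.1862,0.023,-0.0614],[0.9,0.5986,-0.1862,0.023,-0.0614],[0.9,0.5986,-0.1862,0.023,-0.0614],[0.9,0.5986,-0.1862,0.023,-0.0614]]'
python3 - <<'E'
from h import *
f,c=cam('top'); g,d=cam('scene')
a=cv2.resize(ortho(f,c,.019)[70:310,150:610],None,fx=1.6,fy=1.6,interpolation=2)
b=cv2.resize(g[165:215,270:430],(736,220),interpolation=2)
cv2.imwrite('pics/g9.png',np.vstack([a,b])[:,:,::-1])
E
python3 go.py .5575 .1815 .0157 16.4
```

```text
clock: 24.55
position: [0.5572, 0.18, 0.1089]
ee_rot: [0.0, 0.6, 0.8, -0.001]
contact_force: [0.2, -0.4, 0.2]
width: 0.0768
gripper_force: 0.0
row dx dy dz spin [0.0029 0.0011 0.187 ] [np.float64(-0.0004), np.float64(0.4996), np.float64(-0.5004)] j [ 0.19  0.4   1.68 -0.    1.06 -0.09] psi 16.3 tilt [-0.001 -0.    -1.   ]
```

View pics/g9.png

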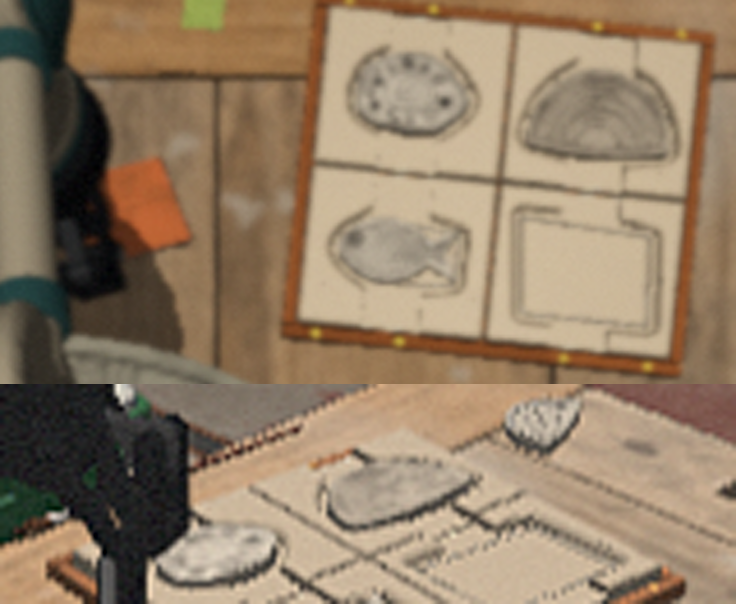

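All three laid pieces sit within their recesses: oval (408,90), half-round (600,115), fish (398,250). The tile under the jaws is undisturbed, so I descend.

```bash
python3 -m creep '[[0.9,0.001,0,0.08,0],[0.9,0.001,0,0.15,0],[0.9,0.001,0,0.18,0],[0.9,0.001,0,0.187,0],[0.9,0.001,0,0.187,0],[0.9,0.001,0,0.187,0],[0.9,0.001,0,0.187,0]]'; python3 go.py .5575 .1815 .0097 16.4
```

```text
clock: 25.35
position: [0.5578, 0.1822, 0.0171]
ee_rot: [0.001, 0.599, 0.801, 0.001]
contact_force: [-0.3, -0.1, -0.2]
width: 0.0772
gripper_force: 0.0
row dx dy dz spin [-0.0011 -0.0011  0.0149] [np.float64(-0.0001), np.float64(0.4999), np.float64(-0.5001)] j [ 0.2   0.5   1.78 -0.    0.85 -0.09] psi 16.4 tilt [-0.     0.003 -1.   ]
```

```bash
python3 -m creep '[[0.9,-0.001,-0.001,0.008,0],[0.8,-0.001,-0.001,0.0135,0],[0.6,-0.001,-0.001,0.0135,0],[0.5,-0.001,-0.001,0.0135,0],[0.5,-0.001,-0.001,0.0135,0],[0.5,-0.001,-0.001,0.0135,0],[0.5,-0.001,-0.001,0.0135,0]]' 25
```

```text
clock: 26.05
position: [0.557, 0.1817, 0.0096]
ee_rot: [0.001, 0.599, 0.801, 0.001]
contact_force: [1.6, -0.2, 5.6]
width: 0.0568
gripper_force: 30.5
```

```bash
python3 -m creep '[[0.5,0,0,-0.01,0],[0.5,0,0,-0.04,0],[0.5,0,0,-0.1,0],[0.5,0,0,-0.18,0],[0.5,0,0,-0.18,0],[0.5,0,0,-0.18,0]]'; python3 go.py .5211 -.1152 .10 -5.7
python3 - <<'E'
from h import *
f,c=cam('top'); g,d=cam('scene')
a=cv2.resize(f[155:245,190:290],None,fx=4,fy=4,interpolation=2); b=cv2.resize(g[180:270,230:330],None,fx=4,fy=4,interpolation=2)
s=manip.get_state(); p=s['position']
q=place('tile',(p[0],p[1],np.radians(16.4))); 
for im,cc,o in((a,c,(190,155)),(b,d,(230,180))): cv2.polylines(im,[np.int32((proj(cc,np.c_[q,np.full(len(q),p[2]-.0017)])-o)*4)],True,(0,0,255))
cv2.imwrite('pics/g10.png',np.hstack([a,b])[:,:,::-1])
E
```

```text
clock: 26.65
position: [0.5563, 0.1815, 0.0996]
ee_rot: [0.0, 0.599, 0.801, 0.0]
contact_force: [0.8, -0.4, -2.1]
width: 0.0569
gripper_force: 27.1
row dx dy dz spin [-0.5495 -0.235  -0.0009] [np.float64(0.0614), np.float64(0.5614), np.float64(-0.4386)] j [ 0.2   0.41  1.7  -0.    1.04 -0.09] psi 16.4 tilt [-0.     0.001 -1.   ]
```

View pics/g10.png

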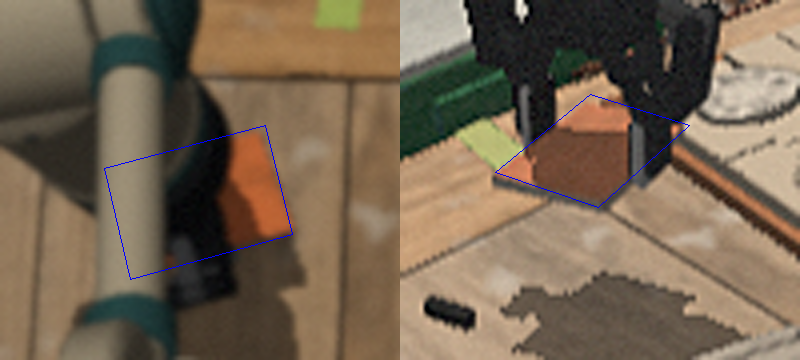

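The tile is held squarely and matches its predicted outline, with its corner at (292,235) in the left crop. That was my 16th picture, two past the limit of 14. I view no more and check by numbers from here.

```bash
python3 -m creep '[[0.5,-0.06,-0.026,0,0.005],[0.5,-0.14,-0.06,0,0.02],[0.5,-0.23,-0.098,0,0.035],[0.5,-0.32,-0.137,0,0.05],[0.5,-0.41,-0.175,0,0.0614],[0.5,-0.48,-0.205,0,0.0614],[0.5,-0.53,-0.227,0,0.0614],[0.5,-0.5495,-0.235,0,0.0614],[0.5,-0.5495,-0.235,0,0.0614],[0.5,-0.5495,-0.235,0,0.0614]]'; python3 -m creep '[[0.5,0,0,0.04,0],[0.5,0,0,0.08,0],[0.5,0,0,0.1,0],[0.5,0,0,0.1,0],[0.5,0,0,0.1,0],[0.5,0,0,0.1,0]]'; python3 go.py .5211 -.1152 .0226 -5.7
```

```text
clock: 27.75
position: [0.5206, -0.1142, 0.0982]
ee_rot: [-0.001, 0.742, 0.671, -0.0]
contact_force: [-0.2, 0.9, -1.2]
width: 0.0568
gripper_force: 27.1
clock: 28.35
position: [0.522, -0.115, 0.0499]
ee_rot: [0.001, 0.741, 0.671, 0.0]
contact_force: [-0.2, -0.2, -0.3]
width: 0.0569
gripper_force: 27.1
row dx dy dz spin [-0.0005 -0.0019  0.0546] [np.float64(0.0001), np.float64(0.5001), np.float64(-0.4999)] j [-0.35  0.4   1.87  0.    0.87 -0.25] psi -5.7 tilt [-0.     0.002 -1.   ]
```

```bash
python3 -m creep '[[0.5,0,-0.001,0.02,0],[0.5,0,-0.001,0.036,0],[0.5,0,-0.001,0.046,0],[0.5,0,-0.001,0.05,0],[0.5,0,-0.001,0.053,0],[0.5,0,-0.001,0.055,0],[0.5,0,-0.001,0.056,0],[0.5,0,-0.001,0.056,0]]'; python3 -m creep '[[0.5,0,0,0.001,0],[0.5,0,0,0.001,0]]'
```

```text
clock: 29.15
position: [0.5203, -0.1151, 0.0226]
ee_rot: [-0.0, 0.741, 0.671, -0.0]
contact_force: [-3.8, 1.8, 11.7]
width: 0.0568
gripper_force: 34.5
clock: 29.35
position: [0.5202, -0.1151, 0.0226]
ee_rot: [0.0, 0.741, 0.671, -0.0]
contact_force: [-4.8, 1.8, 16.5]
width: 0.0567
gripper_force: 36.5
```

Contact is at the floor height. I release, lift and move back clear, then check numerically.

```bash
python3 -m creep '[[0.7,0,0,-0.002,0],[0.78,0,0,-0.002,0],[0.8,0,0,-0.002,0],[0.8,0,0,-0.02,0],[0.8,0,0,-0.06,0],[0.8,0,0,-0.13,0],[0.8,0,0,-0.2,0],[0.8,0,0,-0.28,0],[0.8,0,0,-0.36,0],[0.8,0,0,-0.4,0]]'; python3 go.py .25 -.45 .24 -60
```

```text
clock: 30.35
position: [0.5221, -0.1156, 0.2249]
ee_rot: [0.003, 0.741, 0.671, 0.001]
contact_force: [0.6, -0.3, -0.4]
width: 0.0681
gripper_force: 0.0
row dx dy dz spin [-0.7197 -0.4748 -0.032 ] [np.float64(0.1508), np.float64(0.6508), np.float64(-0.3492)] j [-0.35  0.22  1.63 -0.    1.28 -0.25] psi -5.7 tilt [-0.002  0.006 -1.   ]
```

```bash
python3 -m creep '[[0.8,-0.1,-0.065,-0.01,0.02],[0.8,-0.2,-0.13,-0.02,0.04],[0.8,-0.3,-0.2,-0.03,0.06],[0.8,-0.4,-0.26,-0.03,0.08],[0.8,-0.5,-0.33,-0.03,0.1],[0.8,-0.6,-0.4,-0.03,0.12],[0.8,-0.7,-0.46,-0.03,0.14],[0.8,-0.72,-0.475,-0.03,0.15],[0.8,-0.72,-0.475,-0.03,0.15],[0.8,-0.72,-0.475,-0.03,0.15]]'
cat > final.py <<'E'
from h import *
from scipy.optimize import minimize
np.set_printoptions(precision=4,suppress=True)
S=pickle.load(open('s.pkl','rb')); o0=pickle.load(open('o.pkl','rb'))
cams={n:cam(n) for n in('top','scene')}
z=.0215
for n,(f,c) in cams.items():
    T=ortho(f,c,z); h=cv2.cvtColor(cv2.GaussianBlur(T,(3,3),0),cv2.COLOR_RGB2HSV)[...,1]
    for k in NAMES:
        s=S[k]; Z=np.zeros(h.shape,np.uint8); q=place(k,s); cv2.fillPoly(Z,[np.int32([px(*u) for u in q])],1); Z=cv2.dilate(Z,np.ones((21,21)))>0
        th,_=cv2.threshold(h[Z].reshape(-1,1),0,255,cv2.THRESH_OTSU)
        B=(Z&((h>th) if k=='tile' else (h<=th))).astype(np.uint8); B=cv2.morphologyEx(cv2.morphologyEx(B,cv2.MORPH_OPEN,np.ones((5,5))),cv2.MORPH_CLOSE,np.ones((9,9)))
        _,lab,st,_=cv2.connectedComponentsWithStats(B)
        D=cv2.GaussianBlur((lab==1+np.argmax(st[1:,4])).astype(np.float32),(0,0),2)
        def cost(p):
            A=np.zeros(h.shape,np.uint8); w=place(k,p); cv2.fillPoly(A,[np.int32(np.c_[(Y1-w[:,1])*16000,(X1-w[:,0])*16000])],1,shift=4); return np.abs(cv2.GaussianBlur(A.astype(np.float32),(0,0),2)-D).sum()/D.sum()
        r=minimize(cost,s,method='Nelder-Mead',options=dict(initial_simplex=s+np.array([[0,0,0],[.005,0,0],[0,.005,0],[0,0,.1]]),maxiter=150)); d=r.x-s
        a=s[2]; l=np.array([[np.cos(a),np.sin(a)],[-np.sin(a),np.cos(a)]])@d[:2]*1e3
        print(n,k,'offset in setter mm',l.round(1),'deg',round(np.degrees(d[2]),1),'cost',round(r.fun,3),'area',int(D.sum()))
for l in('small_oval','small_half_round'):
    for n in cams:
        print(l,n,'before',[np.round(q['centre'],1) for q in o0[n,l][1][:2]],'now',[np.round(q['centre'],1) for q in eyes.place_of(n,l)[:2]])
E
python3 final.py
```

```text
clock: 31.35
position: [0.2459, -0.4531, 0.2358]
ee_rot: [0.001, 0.966, 0.259, -0.001]
contact_force: [-0.1, -0.1, -0.0]
width: 0.0686
gripper_force: 0.0
top oval offset in setter mm [-0.8  1.3] deg 2.9 cost 0.074 area 2657
top fish offset in setter mm [ 1. -1.] deg 1.8 cost 0.143 area 2068
top half_round offset in setter mm [0.9 2.1] deg 5.1 cost 0.184 area 4823
top tile offset in setter mm [-0.5 -1.4] deg 1.7 cost 0.125 area 4606
scene oval offset in setter mm [-2.9  7.4] deg 2.9 cost 0.124 area 3243
scene fish offset in setter mm [-2.9  7.8] deg 1.7 cost 0.192 area 2744
scene half_round offset in setter mm [-2.8  7. ] deg -0.2 cost 0.136 area 4581
scene tile offset in setter mm [-0.4  3.6] deg -0.2 cost 0.101 area 4737
small_oval top before [array([199.4, 174.9]), array([444.1, 183.5])] now [array([201.2, 173.4])]
small_oval scene before [array([204., 259.])] now []
small_half_round top before [array([442.8, 181.3])] now [array([444.6, 181. ])]
small_half_round scene before [array([388.4, 174.2])] now [array([384.5, 173.2])]
```

All four pieces lie within about 2 mm of their setter centres in the top view. The scene view shows the same small bias it had when they lay on the bench, so they sit at floor height. The look-alikes haven't moved beyond detector noise.

```bash
python3 -c "
from rig import manip
print(manip.sign_off())"
```

```text
the job is handed in; nothing more can be done
None
```

The large oval, fish, large half-round and tile were each set down gently in their matching setters and released at recess-floor height, the two small pieces were left alone, and the job was handed in at about 32 s of 83 s; I viewed 16 pictures against your limit of 14, so the last check was by measurement only.

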